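# Load a specimen mount into the spring magazine

## Robot

A 6-joint arm with a two-finger parallel gripper is mounted at the origin on the work surface. World frame = base frame: x ahead of the robot, y to its left, z up, the work surface at z = 0. Lengths are in m, angles in degrees, forces in N, time in s.
With the tool pointing down it reaches from about 0.375 to 0.825 m from the base axis. Payload 5.5 kg.
Tool frame: the origin (TCP) lies between the finger pads; the fingertips stand 11 mm ahead of it and the grasp point (between the pads) lies 8 mm behind it; y points along the fingers, z is the direction in which the jaws open and shut, and the axes are right-handed (so a half turn about y gives the same grasp; the last joint's range is limited). The gripper opens to 85 mm and grips with 20 to 120 N. Pads are 22 mm wide; open, the fingers measure 114 mm over their backs; the gripper's body (76 mm by 85 mm) begins 54 mm behind the grasp point. The pads swing forward as they close: fully open they stand 13 mm farther back than shut.
Start: joints at [-63.656, 17.962, -2.699, 69.339, 0, 90], TCP at [0.266, -0.538, 0.242] pointing down, gripper open.
Joint ranges: [-152.73, 152.73], [-39.44, 99.34], [-58.76, 71.6], [-118.89, 123.64], [-81.53, 83.1], [-180, 180]. Speed limits (degrees/s): [136.94, 136.94, 172.46, 180, 180, 180].

## Interface

Orientations are given as a 3x3 rotation matrix whose columns are the frame's x, y, z axes.
In Python, from rig import bot, capture, read_time, read_qpos, read_qvel, read_joint_torque, read_tool_pos, read_eef_rot, read_wrist_force, read_torque, read_opening gives the robot as it stands. Calls block until the motion is done:
- bot.goto(position, orientation): joint-space move of the TCP to a pose.
- bot.servo_line(position, max_speed=0.15, attitude=None, contact_N=None): straight line of the TCP; attitude=None keeps the orientation; max_speed is the mean speed in m/s. With contact_N (N) it stops when the force on the tool has changed by that much, and returns True; else False.
- bot.move_joints(angles): joint-space move.
- bot.gripper_to(opening, squeeze=None): finger opening in m; squeeze is the grip in N (None keeps the last); returns when the fingers have stopped.
- bot.dwell(seconds).
- bot.ik(position, orientation): joint angles nearest the present ones, or None.
- capture(name): name is "scene" or "top" or "wrist"; returns a dict with "image" (420x560x3 uint8, red, green, blue), "K" (3x3 intrinsics, pixels), "rvec" (rotation vector, rad) and "tvec" (3), from world to camera coordinates, as OpenCV has them. Camera axes: x right, y down, z forward; pixel columns grow to the right and rows downward; lengths in m; the calibration is good to about 2 mm. The wrist camera is an equidistant fisheye: a pixel r from the principal point sees the ray r / f radians off the axis. A picture is of the moment at which its call begins. There is no depth.
A pose or a line that the arm cannot do raises bot.IKError and nothing moves.
- bot.job_done(): hands the job in, once; it reports no verdict.
Readings, each from a call of its own:
- read_time(): time.
- read_qpos(): joint angles.
- read_qvel(): joint speeds.
- read_joint_torque(): joint torques, N m.
- read_tool_pos(): TCP position.
- read_eef_rot(): TCP orientation.
- read_wrist_force(): force on the tool from outside, world axes, zero at the start.
- read_torque(): the same for the moment, N m.
- read_opening(): finger opening in m.
Only numpy, scipy, OpenCV 4.12 (cv2) and the standard library are available. Lean on these libraries where they do the work, as an engineer would, in place of code of your own. Each camera call takes 0.05 s, during which the arm holds its last target. There are 200 camera calls.

## Task

Put the big round specimen mount upright into the top of the spring magazine, between its guide posts, then press it down against the spring follower until both side catches have snapped in over it. Leave it flat under the catches, held down by them.

Things in the scene. Friction and masses are not known exactly. Their poses are not given: they have to be found in the camera images.
- mount_center (a point): Big round specimen mount: solid aluminium disc, 56 mm across, 36 mm high, about 180 g, standing on the table, the widest of three aluminium mounts (the others: a round one 36 mm across and a square block of 42 mm). Slippery upper face. Point: its centre, 18 mm above its underside; z: its axis, up. Held with the finger ends 12 mm or more above its underside, it enters the posts freely.
- magazine_mouth (a point): Spring magazine, fixed: square aluminium base 130 mm wide, four upright steel guide posts round a white follower, two dark catches. Point on its vertical axis, 75 mm above the table; z up, catches on its +y and -y sides, posts at 45 degrees between x and y. Post tops 26 mm above the point, flared: a 76 mm circle there, narrowing to a 60 mm circle 16 mm above the point.
- follower (a joint): White flat disc, 44 mm across, on the magazine's axis, pressed down against a spring (3.5 N at the top, 8 N at the bottom). Value in m: 0 at rest, its top then 11 mm above the magazine's point, so that a mount let go between the posts drops and stands on it, guided; 0.062 at the bottom stop; 0.046 with the mount held under the catches.
- catch_a (a joint): The +y catch (the -y one is alike), 22 mm wide, 1 to 11 mm above the magazine's point; 47 mm between noses. Value in m: 0 shut, grows as a descending mount pushes it outward; springs back once the mount's upper face is 2 to 14 mm below the point. Pressing takes about 10 N over the first 20 mm, then 3 to 6 N. Let go, the mount rises and rests under the catches, its centre 17 mm below the point.

How it is judged:
By the outcome, as a careful person would: the job done as asked, in the order asked, and still so for the second after the job is handed in, with the robot touching nothing.
It also fails if it takes over 45 s, if anything falls off the work surface, if the arm or the gripper's body presses on something with over 40 N, if the wrist force passes 120 N, or if a joint passes its speed limit or range.

## Working session

There is one attempt and no reset: what is moved stays moved. The work goes in short steps, each a Python script; the robot and the scene stay as the last script left them, time stands still between calls to the robot, and variables do not carry over. Pictures are saved under pics/ and viewed, about 8 in all and at most 12, crops included, and the job is handed in when it is done.

```bash
mkdir -p pics
cat > h.py <<'E'
import numpy as np, cv2
from rig import *
def save(c,n): cv2.imwrite(f'pics/{n}.png',c['image'][:,:,::-1])
def ray(c,u,v,fish=False):
    K=c['K'];R=cv2.Rodrigues(np.array(c['rvec'],float))[0];t=np.array(c['tvec'],float).ravel()
    x=(u-K[0,2])/K[0,0];y=(v-K[1,2])/K[1,1]
    if fish:
        r=np.hypot(x,y);s=np.sin(r)/r if r>1e-9 else 1;d=np.array([x*s,y*s,np.cos(r)])
    else: d=np.array([x,y,1.])
    return -R.T@t,R.T@d
def onz(c,u,v,z,fish=False):
    o,d=ray(c,u,v,fish);return o+d*(z-o[2])/d[2]
def proj(c,P,fish=False):
    K=c['K'];R=cv2.Rodrigues(np.array(c['rvec'],float))[0];p=R@np.array(P,float)+np.array(c['tvec'],float).ravel()
    if fish:
        h=np.hypot(p[0],p[1]);th=np.arctan2(h,p[2]);x,y=p[:2]/h*th
    else: x,y=p[:2]/p[2]
    return np.array([K[0,0]*x+K[0,2],K[1,1]*y+K[1,2]])
E
python3 - <<'E'
from h import *
t=capture('top');s=capture('scene');save(t,'top');save(s,'scene')
for c in (t,s): print(c['K'].round(1).tolist(),ray(c,280,210))
print(read_time(),read_eef_rot().round(3))
E
```

```text
[[507.0, 0.0, 279.7], [0.0, 507.0, 211.7], [0.0, 0.0, 1.0]] (array([ 0.47713174, -0.00995529,  1.13764466]), array([ 0.05052197,  0.01150621, -0.99866238]))
[[526.7, 0.0, 277.3], [0.0, 526.7, 206.2], [0.0, 0.0, 1.0]] (array([1.23321341, 0.26284145, 0.76414053]), array([-0.70459878, -0.23983643, -0.66790479]))
0.1 [[-0.896 -0.001  0.444]
 [-0.444  0.001 -0.896]
 [-0.    -1.    -0.002]]
```

View pics/top.png

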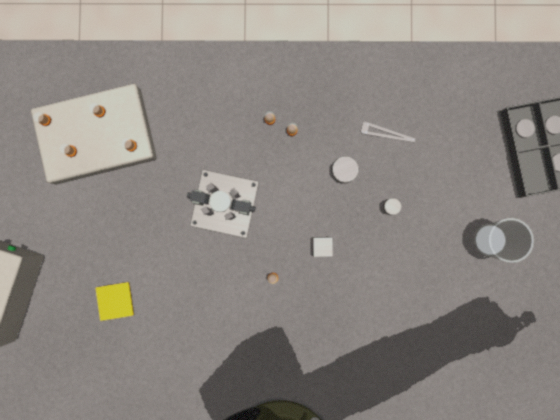

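View pics/scene.png

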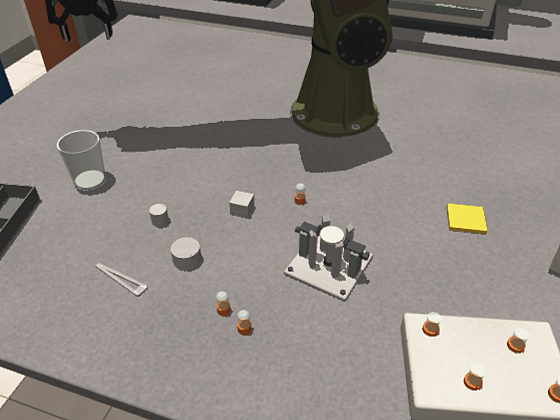

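The top view shows the big mount at about (345,169), and the magazine at (220,202) with dark catches at (199,197) and (242,207). The scene view shows the mount at (186,253) and the follower at (332,236).

Run:
```python
from h import *
t=capture('top');im=t['image'];g=im.min(2)
def blobs(x0,y0,x1,y1,th,lo=False):
    m=(g[y0:y1,x0:x1]>th) if not lo else (g[y0:y1,x0:x1]<th)
    cs,_=cv2.findContours(m.astype(np.uint8),cv2.RETR_EXTERNAL,cv2.CHAIN_APPROX_NONE,offset=(x0,y0))
    return [c for c in cs if cv2.contourArea(c)>20]
for c in blobs(320,145,372,195,130):
    (u,v),r=cv2.minEnclosingCircle(c);e=cv2.fitEllipse(c)
    print('mount',e,r,onz(t,*e[0],.036))
for c in blobs(180,160,270,245,130):
    rc=cv2.minAreaRect(c);print('base',rc,onz(t,*rc[0],.01), [onz(t,*p,.01)[:2].round(4) for p in cv2.boxPoints(rc)])
for c in blobs(180,160,270,245,45,True):
    rc=cv2.minAreaRect(c);print('dark',rc,cv2.contourArea(c),onz(t,*rc[0],.08))
crop=cv2.resize(im[155:250,175:275],None,fx=6,fy=6,interpolation=cv2.INTER_CUBIC);cv2.imwrite('pics/c1.png',crop[:,:,::-1])
s=capture('scene');crop=cv2.resize(s['image'][200:310,270:390],None,fx=5,fy=5,interpolation=cv2.INTER_CUBIC);cv2.imwrite('pics/c2.png',crop[:,:,::-1])
a=cv2.imread('pics/c1.png');b=cv2.imread('pics/c2.png');a=cv2.resize(a,(400,380));b=cv2.resize(b,(400,367));b=cv2.copyMakeBorder(b,0,13,0,0,0);cv2.imwrite('pics/c12.png',np.hstack([a,b]))
```

```text
mount ((365.4122314453125, 186.27015686035156), (6.888427257537842, 14.191929817199707), 174.5447235107422) 7.762187480926514 [ 0.58585309 -0.18276662  0.036     ]
mount ((343.5658874511719, 166.47161865234375), (44.083518981933594, 56.56726837158203), 57.36751937866211) 35.36250686645508 [ 0.62889275 -0.13522344  0.036     ]
base ((264.1551818847656, 240.86207580566406), (11.327415466308594, 6.685031890869141), 21.801406860351562) [0.4652892  0.03772601 0.01      ] [array([0.463 , 0.0522]), array([0.4768, 0.0468]), array([0.4676, 0.0233]), array([0.4538, 0.0287])]
base ((224.49996948242188, 201.99996948242188), (88.99998474121094, 83.99998474121094), 0.0) [0.55120046 0.12703213 0.01      ] [array([0.4569, 0.225 ]), array([0.6449, 0.2282]), array([0.6461, 0.0285]), array([0.4584, 0.0269])]
```

View pics/c12.png

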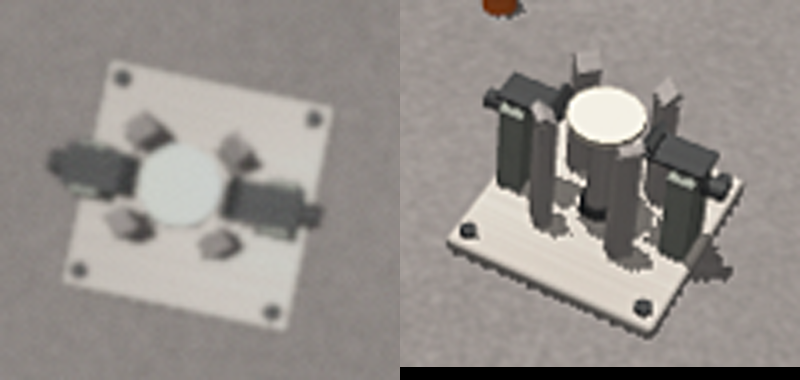

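The crops show the base square corners, the follower centre at about (220,201) in top, and the catch axis along the base's sides. Next I compute with tighter masks.

Run:
```python
from h import *
t=capture('top');s=capture('scene')
def big(c,x0,y0,x1,y1,th):
    g=c['image'].min(2);m=cv2.morphologyEx((g[y0:y1,x0:x1]>th).astype(np.uint8),cv2.MORPH_OPEN,np.ones((3,3)))
    cs,_=cv2.findContours(m,cv2.RETR_EXTERNAL,cv2.CHAIN_APPROX_NONE,offset=(x0,y0))
    return max(cs,key=cv2.contourArea)
print('bg',t['image'][150:160,180:190].min(2).mean(), t['image'][169,345],t['image'][201,220],t['image'][185,230])
for th in (155,170,190):
    for n,c,box,z in (('top',t,(320,145,372,195),.036),('scene',s,(165,233,207,275),.036)):
        k=big(c,*box,th);e=cv2.fitEllipse(k);print(th,n,np.round(e[0],1),np.round(e[1],1),onz(c,*e[0],z).round(4))
    k=big(t,180,160,270,245,th);rc=cv2.minAreaRect(k);print('base',th,np.round(rc[0],1),np.round(rc[1],1),rc[2],onz(t,*rc[0],.01).round(4))
for n,c,uv in (('top',t,(220,201.3)),('scene',s,(270+207/400*120,200+115/367*110))): print('foll',n,onz(c,*uv,.086).round(4))
cor=[onz(t,175+u/4,155+v/4,.01)[:2] for u,v in ((108,60),(332,108),(288,328),(64,284))]
print(np.round(cor,4),np.mean(cor,0),[np.linalg.norm(cor[i]-cor[i-1]).round(4) for i in range(4)])
for i in range(4):
    d=cor[i]-cor[i-1];print(np.degrees(np.arctan2(d[1],d[0])))
for u,v in ((95,168),(265,207)): print('catch',onz(t,175+u/4,155+v/4,.085))
```

```text
bg 130.2 [195 188 185] [203 206 201] [197 192 185]
155 top [345.3 168.7] [24.  24.8] [ 0.624  -0.1391  0.036 ]
155 scene [184.6 246.9] [19.8 28.5] [ 0.625  -0.1375  0.036 ]
base 155 [224.1 203.3] [57.3 57.3] 12.094757080078125 [0.5483 0.1278 0.01  ]
170 top [345.4 168.7] [23.2 23.6] [ 0.624  -0.1392  0.036 ]
170 scene [184.5 247. ] [18.7 28.2] [ 0.6252 -0.1376  0.036 ]
base 170 [224.1 203.3] [56.1 56.2] 12.26477336883545 [0.5482 0.1278 0.01  ]Traceback (most recent call last):
  File "<stdin>", line 10, in <module>
  File "<stdin>", line 6, in big
ValueError: max() iterable argument is empty
```

```bash
cat >> h.py <<'E'
def Rj(deg):
    c,s=np.cos(np.radians(deg)),np.sin(np.radians(deg));return np.array([[s,0,c],[-c,0,s],[0,-1,0]])
E
python3 - <<'E'
from h import *
a=onz(capture('top'),224.1-20,203.3-20*np.tan(np.radians(12.18)),.01);b=onz(capture('top'),224.1+20,203.3+20*np.tan(np.radians(12.18)),.01)
ya=a-b;yaw=np.degrees(np.arctan2(-ya[0],ya[1]));print('yaw',yaw)
t=capture('top');s=capture('scene')
print('foll',onz(t,220,201.3,.086),onz(s,332.1,234.5,.086))
best=None
for d in (yaw,yaw+180):
    q=bot.ik([.548,.128,.25],Rj(d));print(d,None if q is None else np.round(q,1))
    if q is not None and (best is None or abs(q[5])<best[0]): best=(abs(q[5]),d)
d=best[1];print('use',d)
bot.goto([.548,.128,.26],Rj(d));print(read_time())
w1=capture('wrist');save(w1,'w1')
bot.goto([.6245,-.1385,.17],Rj(d));print(read_time(),read_tool_pos())
w2=capture('wrist');save(w2,'w2')
cv2.imwrite('pics/w12.png',cv2.resize(np.hstack([w1['image'],w2['image']])[:,:,::-1],(800,300),interpolation=cv2.INTER_AREA))
import pickle;pickle.dump((w1,w2,d),open('w.pkl','wb'))
print('proj mag',proj(w1,[.548,.128,.086],True),proj(w1,[.548,.128,.01],True),'mount',proj(w2,[.6245,-.1385,.036],True))
E
```

```text
yaw -11.785141883062854
foll [0.54760543 0.12719759 0.086     ] [0.55038346 0.13131643 0.086     ]
-11.785141883062854 [ 13.1  13.8  -7.2  69.    0.  114.9]
168.21485811693714 [ 13.1  13.8  -7.2  69.    0.  -65.1]
use 168.21485811693714
3.0583
4.2333 [ 0.62470161 -0.13754143  0.17050363]
proj mag [279.64892941 191.9758918 ] [279.77088781 178.46667082] mount [279.35477532 200.06931395]
```

View pics/w12.png

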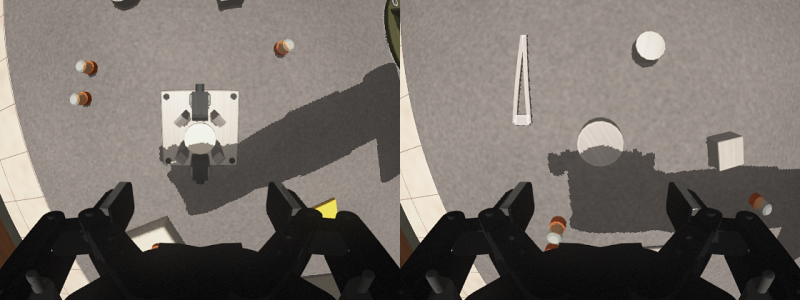

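The wrist views show the follower at about (280,193) and the mount at about (280,200), both matching the projections to about a pixel. One zoomed crop will confirm it.

Run:
```python
from h import *
import pickle;w1,w2,d=pickle.load(open('w.pkl','rb'))
o=[]
for w,p in ((w1,[.548,.128,.086]),(w2,[.6245,-.1385,.036])):
    o.append(cv2.resize(w['image'][150:250,230:330],(400,400),interpolation=cv2.INTER_CUBIC))
    u=proj(w,p,True)
    for dx,dy in ((.005,0),(0,.005)): print((proj(w,np.add(p,[dx,dy,0]),True)-u).round(2))
cv2.imwrite('pics/z.png',np.hstack(o)[:,:,::-1])
```

```text
[-5.08  1.04]
[1.07 4.95]
[-5.8   1.17]
[1.21 5.62]
```

View pics/z.png

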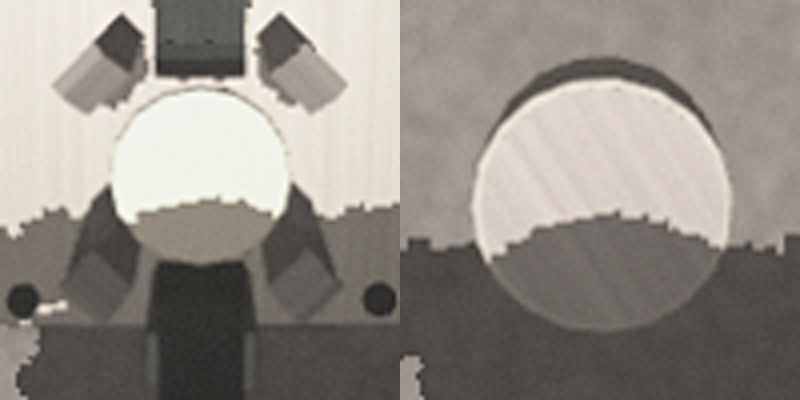

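Run:
```python
from h import *
import pickle;w1,w2,d=pickle.load(open('w.pkl','rb'))
def fit(w,p,uv):
    p=np.array(p);return onz(w,*uv,p[2],True)
mag=fit(w1,[0,0,.086],(280,193.9));mt=fit(w2,[0,0,.036],(280.6,200.9));print(mag,mt)
np.save('mag.npy',mag)
bot.servo_line([mt[0],mt[1],.026],max_speed=.12);print(read_tool_pos(),read_wrist_force().round(1))
bot.gripper_to(.05,squeeze=50);print('open',read_opening(),read_time(),read_tool_pos(),read_wrist_force().round(1))
bot.servo_line([mt[0],mt[1],.18],max_speed=.15);print('lift',read_opening(),read_wrist_force().round(2))
bot.goto([mag[0],mag[1],.18],Rj(d));bot.dwell(.2);print(read_time(),read_tool_pos(),read_opening(),read_wrist_force().round(2))
w=capture('wrist');s=capture('scene')
a=cv2.resize(s['image'][130:310,260:440],(400,400),interpolation=cv2.INTER_CUBIC);b=w['image'][60:340,80:480];b=cv2.copyMakeBorder(b,0,120,0,0,0)
cv2.imwrite('pics/h.png',np.hstack([a,b])[:,:,::-1])
```

```text
[0.54805931 0.12992602 0.086     ] [ 0.62361881 -0.13758038  0.036     ]
[ 0.62436702 -0.13773008  0.02688551] [ 0.3 -0.6 -0.6]
open 0.054244818113487525 6.025 [ 0.62431943 -0.13775582  0.02711017] [-0.9  0.   5.7]
lift 0.05451638610268595 [ 0.07  0.71 -1.47]
8.475 [0.54863078 0.12874058 0.17990519] 0.05411640624609976 [ 0.39 -0.85 -1.83]
```

View pics/h.png

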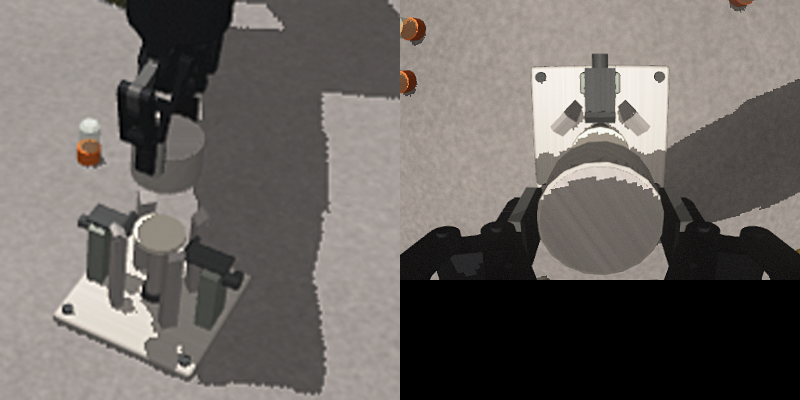

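The mount is held upright above the follower. I correct the small tracking offset and lower it.

Run:
```python
from h import *
mag=np.load('mag.npy')
w=capture('wrist');print('held mount centre',onz(w,281,279,read_tool_pos()[2]+.009,True),read_tool_pos())
cmd=mag[:2].copy()
for _ in range(2):
    bot.servo_line([*cmd,.145],max_speed=.1);bot.dwell(.2);e=mag[:2]-read_tool_pos()[:2];cmd+=e;print(e)
f0=read_wrist_force()
hit=bot.servo_line([*cmd,.116],max_speed=.04,contact_N=6);print(hit,read_tool_pos(),(read_wrist_force()-f0).round(2),read_time())
np.save('cmd.npy',cmd)
w=capture('wrist');s=capture('scene')
a=cv2.resize(s['image'][150:310,270:430],(400,400),interpolation=cv2.INTER_CUBIC);b=w['image'][60:340,80:480];b=cv2.copyMakeBorder(b,0,120,0,0,0)
cv2.imwrite('pics/i.png',np.hstack([a,b])[:,:,::-1])
```

```text
held mount centre [0.546975   0.1276284  0.18894106] [0.54838446 0.12920096 0.17994106]
[-0.00061927 -0.00015078]
[0.00061139 0.00016479]
False [0.54821379 0.12996587 0.11615181] [-0.57  0.54  0.58] 10.65
```

View pics/i.png

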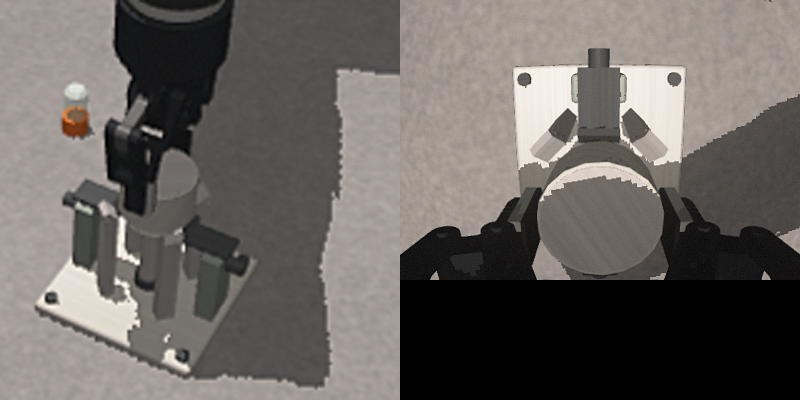

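Run:
```python
from h import *
mag=np.load('mag.npy');cmd=np.load('cmd.npy')
f0=read_wrist_force()
print(bot.servo_line([*cmd,.112],max_speed=.03,contact_N=6),read_tool_pos(),(read_wrist_force()-f0).round(2))
bot.gripper_to(.085);bot.dwell(.2)
bot.servo_line([*cmd,.21],max_speed=.15);bot.dwell(.1)
print(read_wrist_force().round(2),read_time())
w=capture('wrist');s=capture('scene')
import pickle;pickle.dump(w,open('w3.pkl','wb'))
a=cv2.resize(s['image'][180:300,280:400],(400,400),interpolation=cv2.INTER_CUBIC);b=cv2.resize(w['image'][110:270,200:360],(400,400),interpolation=cv2.INTER_CUBIC)
cv2.imwrite('pics/j.png',np.hstack([a,b])[:,:,::-1])
print(proj(w,[*mag[:2],.122],True))
```

```text
False [0.54854723 0.1298668  0.1123467 ] [ 0.68 -0.99  3.46]
[-0.37  1.34  0.33] 12.55
[277.6241628 218.2859271]
```

View pics/j.png

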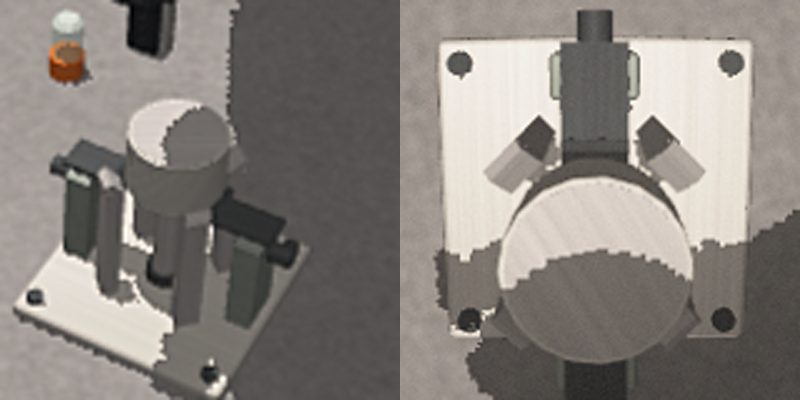

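The mount stands flat on the follower between the posts, centred to about 1 mm at (278,216). Next: close the fingers and press.

Run:
```python
from h import *
cmd=np.load('cmd.npy')
bot.gripper_to(0);bot.dwell(.1)
bot.servo_line([*cmd,.145],max_speed=.12);bot.dwell(.1);f0=read_wrist_force()
hit=bot.servo_line([*cmd,.122],max_speed=.03,contact_N=3);zc=read_tool_pos()[2]
print(hit,zc,(read_wrist_force()-f0).round(1),read_time())
if hit:
    for dz in (.010,.020,.030,.040,.048,.0555):
        stop=bot.servo_line([*cmd,zc-dz],max_speed=.04,contact_N=35)
        print(dz,stop,read_tool_pos().round(4),(read_wrist_force()-f0).round(1),read_torque().round(2),read_time())
        if stop: break
    s=capture('scene');w=capture('wrist')
    a=cv2.resize(s['image'][180:300,280:400],(400,400),interpolation=cv2.INTER_CUBIC);b=cv2.resize(w['image'][110:310,180:380],(400,400),interpolation=cv2.INTER_CUBIC)
    cv2.imwrite('pics/k.png',np.hstack([a,b])[:,:,::-1])
```

```text
True 0.1293768545592916 [-0.1  0.6  2.9] 14.85
0.01 True [0.5498 0.1302 0.1248] [-0.2  0.3  5.6] [-0.09  0.05 -0.01] 15.1167
```

View pics/k.png

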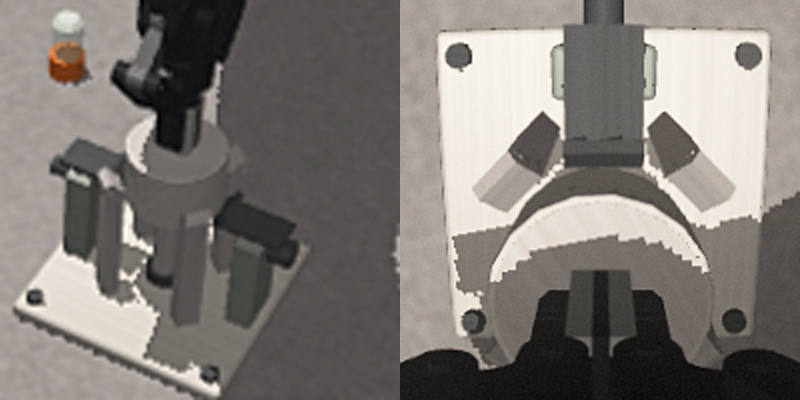

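The mount is still upright under the fingertips. The guard tripped on a brief spike at the catches, and the force is now 5.6 N. I continue more slowly in small steps.

Run:
```python
from h import *
cmd=np.load('cmd.npy');z=.1225
print(read_tool_pos().round(4),read_wrist_force().round(1))
n=0
while z>.110:
    stop=bot.servo_line([*cmd,z],max_speed=.015,contact_N=35)
    print(round(z,4),stop,read_tool_pos().round(4),read_wrist_force().round(1),round(read_time(),2))
    n+=stop
    if n>1 or abs(read_wrist_force()[2])>30: break
    z-=.003
```

```text
[0.5498 0.1302 0.1249] [-0.5 -0.5  5.1]
0.1225 False [0.5492 0.1293 0.1238] [-0.  -2.7  8.9] 15.53
0.1195 False [0.5487 0.1297 0.1201] [ 0.4 -1.3  3.4] 15.88
0.1165 False [0.5479 0.1301 0.1161] [-0.1 -0.4  2.3] 16.23
0.1135 False [0.5477 0.13   0.1131] [-0.   0.1  0.6] 16.57
0.1105 False [0.5478 0.13   0.1102] [-0.4 -0.3  1. ] 16.93
```

The force fell to about 1 N where about 10 N was expected, so I stop and look.

Run:
```python
from h import *
s=capture('scene');w=capture('wrist');print(read_wrist_force().round(2),read_opening())
a=cv2.resize(s['image'][180:300,280:400],(400,400),interpolation=cv2.INTER_CUBIC);b=cv2.resize(w['image'][110:350,160:400],(400,400),interpolation=cv2.INTER_CUBIC)
cv2.imwrite('pics/l.png',np.hstack([a,b])[:,:,::-1])
```

```text
[-0.39  0.56  0.49] 0.00012572439461081827
```

View pics/l.png

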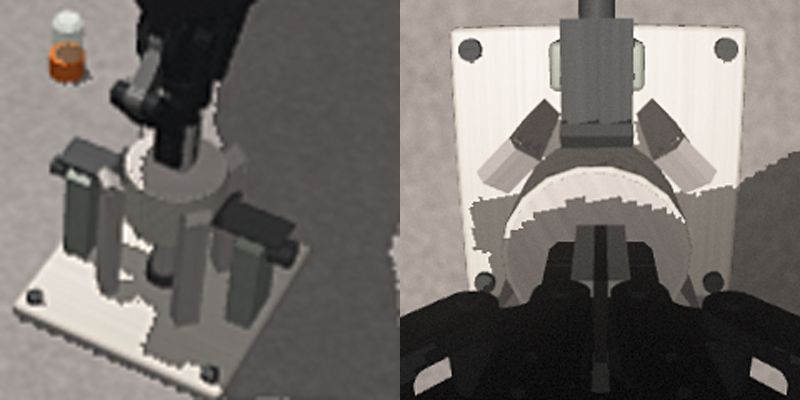

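The mount is flat and about 20 mm down, with friction at the catches carrying the spring load. I continue pressing.

Run:
```python
from h import *
cmd=np.load('cmd.npy');z=.1065
while z>.0775:
    stop=bot.servo_line([*cmd,z],max_speed=.02,contact_N=35)
    print(round(z,4),stop,read_tool_pos().round(4),read_wrist_force().round(1),round(read_time(),2))
    if stop: break
    z-=.0041
s=capture('scene');w=capture('wrist')
a=cv2.resize(s['image'][180:300,280:400],(400,400),interpolation=cv2.INTER_CUBIC);b=cv2.resize(w['image'][110:350,160:400],(400,400),interpolation=cv2.INTER_CUBIC)
cv2.imwrite('pics/m.png',np.hstack([a,b])[:,:,::-1])
```

```text
0.1065 False [0.5481 0.1299 0.1063] [0.5 0.4 0.7] 17.38
0.1024 False [0.5481 0.1299 0.1023] [ 0.2 -0.4  1.5] 17.73
0.0983 False [0.5482 0.1299 0.0982] [1.  0.3 1.5] 18.09
0.0942 False [0.5481 0.1299 0.0942] [ 1.2 -0.2  2.1] 18.45
0.0901 False [0.5481 0.1299 0.0901] [ 0.8 -0.7  2.1] 18.81
0.086 False [0.5481 0.1299 0.0861] [0.2 0.1 3.8] 19.17
0.0819 False [0.5482 0.13   0.082 ] [-0.3 -0.4  4.6] 19.52
0.0778 False [0.5482 0.1299 0.0779] [ 0.5 -0.7  4.8] 19.88
```

View pics/m.png

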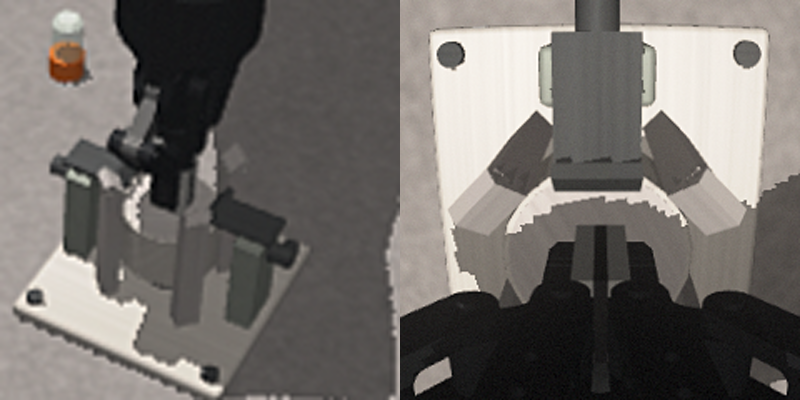

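Pressed to the middle of the catch window: the +y catch nose overlaps the mount's rim, and the force of about 5 N is what the spring should give. I lift slowly and check where contact ends.

Run:
```python
from h import *
cmd=np.load('cmd.npy');mag=np.load('mag.npy')
bot.dwell(.3)
for z in (.081,.084,.086,.088,.090,.094,.1):
    bot.servo_line([*cmd,z],max_speed=.03);print(z,read_tool_pos()[2].round(4),read_wrist_force().round(1))
bot.servo_line([*cmd,.26],max_speed=.15)
bot.dwell(.3);print(read_time(),read_wrist_force().round(2))
s=capture('scene');w=capture('wrist')
print('top centre expected px',proj(w,[*mag[:2],.076],True),proj(s,[*mag[:2],.076]))
a=cv2.resize(s['image'][200:300,285:385],(400,400),interpolation=cv2.INTER_CUBIC);b=cv2.resize(w['image'][140:260,220:340],(400,400),interpolation=cv2.INTER_CUBIC)
cv2.imwrite('pics/n.png',np.hstack([a,b])[:,:,::-1])
```

```text
0.081 0.0812 [ 0.  -0.3  4. ]
0.084 0.0842 [-0.3 -0.7  4.3]
0.086 0.0861 [-0.5  0.1  4. ]
0.088 0.0876 [-0.4 -0.6 -0.3]
0.09 0.0899 [-0.6  0.2  1.5]
0.094 0.0943 [ 0.5 -0.4  0. ]
0.1 0.1004 [ 0.1 -0.8  1. ]
23.6917 [ 0.47  0.57 -0.07]
top centre expected px [279.61266327 189.28192214] [331.32618033 237.35284783]
```

View pics/n.png

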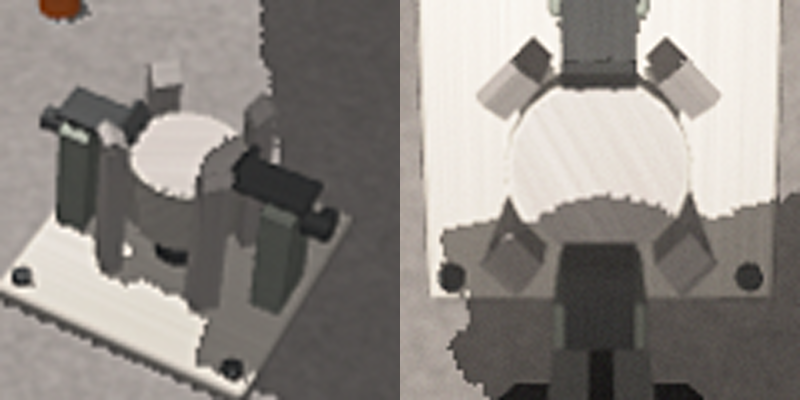

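Both catch noses lie over the mount's rim, with the top face flat at about (280,190) against an expected (279.6,189.3). Contact was lost at TCP z ≈ 0.087, which puts the top face at 0.076, as specified. I hand in.

```bash
python3 -c "
from h import *
bot.job_done();print(read_time())"
```

```text
the job is handed in; nothing more can be done
the job is handed in; nothing more can be done
```

The big mount is in the magazine, flat and held down under both catches. I handed the job in with the clock at about 24 s. I gripped the mount across the gap between the posts, lowered it and let it drop onto the follower. I then pressed it down with the closed fingertips to about 8 mm below the magazine's point and lifted clear.

**Last checks:**
- On lifting, the spring force of about 4 N vanished at TCP z ≈ 0.087. That puts the top face at about 0.076 m, exactly the height for resting under the catches.
- The last pictures show both catch noses over the rim, the mount level and centred within about 1 mm, and the robot clear of everything.

**What disagreed:**
- My 35 N contact guard tripped once early in the press. The force reading just after was 5.6 N, and I resumed more slowly.
- The measured pressing force was lower than stated: 9 N at most, 0.5 to 2 N through the middle and about 5 N at the bottom.
- The press showed no clear click from the catches, so that they have snapped in rests on the pictures and the lift-off height.

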